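Stand the slumped book back up and secure the row

TASK

The largest book at the open end of the little row has slumped away from the bookend and leans on the tape dispenser. With shut fingers, first push this book back upright against the other two books, leaving the dispenser where it is meanwhile; then push the dispenser along the table until it stands snug and square against the book, so that the row cannot slump again. Only push: do not grip or lift anything, keep the other two books standing in the row, and leave everything else on the table alone.

Things in the scene. Friction and masses are not known exactly. Their poses are not given: they have to be found in the camera images.
- bookend: Fixed light wooden bookend: panel 120 wide x 14 thick x 150 mm high, with a foot and brace behind. Origin on the table at the middle of the panel face that the books stand against. y axis (level) points along the row, from the panel to the books and on to the dispenser (toward the left of the table). x axis (level) runs along the panel; z up.
- red_book: Small thin red book, 125 x 80 x 10 mm, loose, standing upright on its short edge next to the bookend's panel, a millimetre or so from it. Origin at the centre of the cover away from the bookend; its x axis points up the book, y toward the spine (robot's side), z across the thickness, toward the bookend.
- purple_book: Small thin purple book, 118 x 85 x 11 mm, loose, standing upright on its short edge next to the red one. Origin and axes as for the red book.
- grey_book: The slumped book: dark grey, largest, 150 x 105 x 16 mm, 0.14 kg, loose. On its short edge, foot within 5 mm of the purple book, leaning about 31 deg onto the dispenser's upper edge; top about 130 mm high. Origin at the centre of the outer cover (facing the dispenser), 75 mm from the lower edge; x axis up the book, y to the spine (robot's side), z across the thickness, from the dispenser toward the row.
- dispenser: Weighted desk tape dispenser, blue, 58 x 156 x 60 mm high, about 0.55 kg, loose; its long side lies across the row, parallel to the book covers. Origin at the centre of its underside; y axis along its 156 mm length, x axis across its 58 mm width (along the row), z up. Its flanks, 29 mm either side of the origin, are upright up to 50 mm; it slides at 2 to 5 N.
- eraser: Eraser, 23 x 52 x 14 mm, near the front edge of the table: bystander, to be left alone; origin at the centre of its underside.
- usb: Black memory stick, 18 x 52 x 10 mm, near the front edge of the table: bystander, to be left alone; origin at the centre of its underside.
- pen_cup: Round pen cup with pens, 83 mm across, 165 mm high, toward the back: bystander, to be left alone; origin at the centre of its underside.
- mug: Spotted mug with handle, 92 x 127 x 93 mm, toward the back: bystander, to be left alone; origin at the centre of its underside.
- basket: Round perforated basket with pens, 94 mm across, 131 mm high, toward the back: bystander, to be left alone; origin at the centre of its underside.
- match_box: Match box, 36 x 53 x 16 mm, toward the back: bystander, to be left alone; origin at the centre of its underside.
Not all that is in view belongs to the job. Leave any blue look-alike of the purple_book alone.

How it is judged (in metres and radians):
On the way:
1. the slumped book stands upright while the dispenser is still where it was (angle between grey_book's own x axis and vertical below 0.15 rad and distance of dispenser from where it was at the start of the episode below 0.015 m), for 0.3 s.
At the end, for the whole second after the job is handed in: Grey book upright (0.08 rad), its outer cover within 51 mm of the bookend panel, parallel to 0.2 rad; dispenser flank within 8 mm of its outer cover, square to 0.2 rad, centred to 60 mm; red and purple books standing in the row (0.12 rad); all at rest (angle between grey_book's own x axis and vertical below 0.08 rad and y of grey_book in the frame of bookend below 0.051 m and angle between the z axis of grey_book and the y axis of bookend, either way round below 0.2 rad and z of dispenser in the frame of grey_book between -0.037 and -0.02 m and angle between the x axis of dispenser and the z axis of grey_book, either way round below 0.2 rad and y of dispenser in the frame of grey_book between -0.06 and 0.06 m and angle between each of purple_book, red_book's own x axis and vertical below 0.12 rad and y of purple_book in the frame of bookend between 0.01 and 0.041 m and linear speed of each of grey_book, dispenser, purple_book, red_book below 0.02 m/s); the robot touches nothing.
It fails at once if a book or the dispenser is lifted off the table (height (world z) of grey_book above 0.092 m or height (world z) of dispenser above 0.015 m or height (world z) of purple_book above 0.077 m or height (world z) of red_book above 0.08 m).
It fails at once if the dispenser is tipped (angle between dispenser's own z axis and vertical above 0.25 rad).
It fails at once if the red or purple book is knocked over (angle between any of purple_book, red_book's own x axis and vertical above 0.4 rad).
It fails at once if another thing on the table is disturbed (moved 20 mm) (distance of any of eraser, usb, pen_cup, mug, basket, match_box from where it was at the start of the episode above 0.02 m).
It also fails if it takes over 56 s, if anything falls off the work surface, if the arm or the gripper's body presses on something with over 40 N, if the wrist force passes 120 N, or if a joint passes its speed limit or range.

ROBOT

A 6-joint arm with a two-finger parallel gripper is mounted at the origin on a cart in front of the work surface, level with it; the furniture and walls round the work are solid. World frame = base frame: x ahead of the robot, y to its left, z up, the work surface at z = 0. Lengths are in mm, angles in rad, forces in N, time in s.
With the tool pointing down it reaches from about 250 to 775 mm from the base axis. Payload 4 kg.
Tool frame: the origin (TCP) lies at the very end of the fingers, on their centre line; the grasp point (between the pads) lies 19 mm behind it; z points along the fingers, y is the line along which they close (so a half turn about z gives the same grasp; the last joint's range is limited). The gripper opens to 85 mm and grips with 20 to 120 N. Pads are 22 mm wide; open, the fingers measure 114 mm over their backs; the gripper's body (76 mm by 85 mm) begins 54 mm behind the grasp point. The pads swing forward as they close: fully open they stand 13 mm farther back than shut.
Start: joints at [1.229, 0.087, 1.371, -0, 1.684, -0.103], TCP at [130.103, 534.407, 231.341] pointing down, gripper open.
Joint ranges: [-3.1, 3.1], [-0.76, 2.03], [0.27, 2.55], [-1.08, 4.22], [0.17, 2.65], [-2.57, 2.57]. Speed limits (rad/s): [2.79, 2.79, 3.14, 3.14, 3.14, 3.14].

INTERFACE

Orientations are given as a 3x3 rotation matrix whose columns are the frame's x, y, z axes.
In Python, from station import * gives the robot as it stands. Calls block until the motion is done:
- reach(position, orientation): joint-space move of the TCP to a pose.
- move_straight(position, rot=None, rate=150, force_limit=None): straight line of the TCP; rot=None keeps the orientation; rate is the mean speed in mm/s. With force_limit (N) it stops when the force on the tool has changed by that much, and returns True; else False.
- movej(angles): joint-space move.
- grip(opening): finger opening in mm; the grip force is fixed at half the most; returns when the fingers have stopped.
- wait(seconds).
- ik(position, orientation): joint angles nearest the present ones, or None.
- camera(name): name is "side" or "top"; returns a dict with "img" (400x640x3 uint8, red, green, blue), "depth" (400x640 float32, mm along the optical axis (not along the pixel's ray), 0 where there is no reading), "mtx" (3x3 intrinsics, pixels), "k1" (the pictures are not rectified: a ray, as slopes to the right and down, at radius r is drawn at 1 + k1 r^2 times it, then the intrinsics apply), "world_from_camera" (4x4, takes a point from camera to world coordinates). Camera axes: x right, y up, looking along -z (the intrinsics and any distortion apply to the point x, -y, -z); pixel columns grow to the right and rows downward; lengths in mm; the calibration is good to about 2 mm. A picture is of the moment at which its call begins.
A pose or a line that the arm cannot do raises Unreachable and nothing moves.
- sign_off(): hands the job in; it is judged then, once.
Readings, each from a call of its own:
- current_clock(): time.
- current_q(): joint angles.
- current_joint_vel(): joint speeds.
- current_joint_efforts(): joint torques, N m.
- current_ee_pos(): TCP position.
- current_tool_rot(): TCP orientation.
- current_wrist_force(): force on the tool from outside, world axes, zero at the start.
- current_wrist_torque(): the same for the moment, N m.
- current_grip_width(): finger opening in mm.
- current_finger_force(): force on a finger pad.
Only numpy, scipy, OpenCV 4.12 (cv2) and the standard library are available. Lean on these libraries where they do the work, as an engineer would, in place of code of your own. Each camera call takes 0.05 s, during which the arm holds its last target. There are 200 camera calls.

## Working session

There is one attempt and no reset: what is moved stays moved. The work goes in short steps, each a Python script; the robot and the scene stay as the last script left them, time stands still between calls to the robot, and variables do not carry over. Pictures are saved under pics/ and viewed, at most 10 in all, crops included, and the job is handed in when it is done.

```bash
mkdir -p pics; ls; cat > h.py <<'E'
from station import *
import numpy as np, cv2
def snap(n,f=None):
    c=camera(n)
    if f: cv2.imwrite('pics/'+f,c['img'][:,:,::-1])
    return c
def pts(c):
    "world xyz map from depth"
    h,w=c['depth'].shape
    u,v=np.meshgrid(np.arange(w),np.arange(h))
    k=c['k1']
    p=cv2.undistortPoints(np.stack([u,v],-1).reshape(-1,1,2).astype(float),c['mtx'],np.array([k,0,0,0.])).reshape(h,w,2)
    d=c['depth'].astype(float)
    P=np.stack([p[...,0]*d,-p[...,1]*d,-d,np.ones_like(d)],-1)@c['world_from_camera'].T
    return P[...,:3]
E
python3 - <<'E'
from h import *
for n in('side','top'):
    c=snap(n,n+'0.png'); print(n,c['mtx'],c['k1'],c['world_from_camera'].round(3)); 
print(current_clock(),current_wrist_force())
E
```

```text
pics
side [[373.69243351   0.         314.28313221]
 [  0.         373.69243351 191.91235415]
 [  0.           0.           1.        ]] -0.07487752310935447 [[-9.72000e-01  1.06000e-01 -2.10000e-01  4.03041e+02]
 [-2.35000e-01 -4.05000e-01  8.84000e-01  8.85839e+02]
 [ 8.00000e-03  9.08000e-01  4.19000e-01  4.11320e+02]
 [ 0.00000e+00  0.00000e+00  0.00000e+00  1.00000e+00]]
top [[472.96183444   0.         323.87607509]
 [  0.         472.96183444 203.79937461]
 [  0.           0.           1.        ]] -0.11772781243149966 [[-1.80000e-02  9.84000e-01 -1.75000e-01  3.95809e+02]
 [-1.00000e+00 -1.70000e-02  7.00000e-03  1.36654e+02]
 [ 3.00000e-03  1.75000e-01  9.85000e-01  9.51407e+02]
 [ 0.00000e+00  0.00000e+00  0.00000e+00  1.00000e+00]]
0.1 [-0.37706734 -0.36402603 -0.54095905]
```

View pics/side0.png

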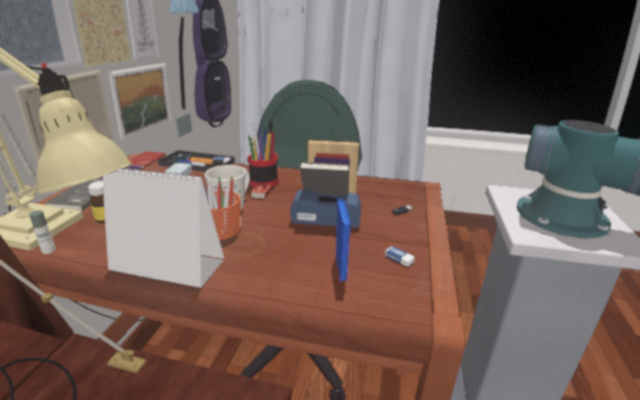

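View pics/top0.png

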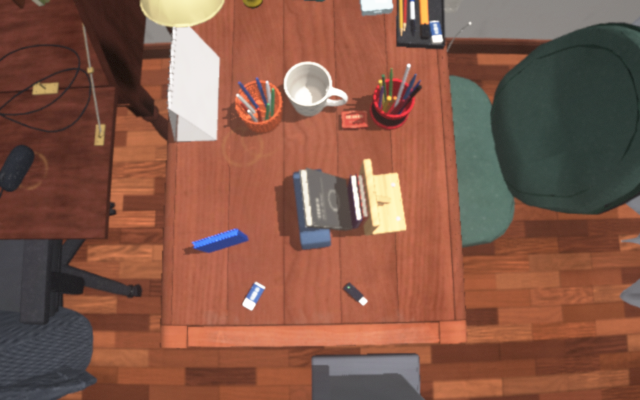

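The side view shows the grey book at about (325,180), leaning on the blue dispenser (326,210), with the bookend behind it. A blue book stands at (342,240). The top view shows the row at x 295–405, y 165–245, and the blue look-alike at (220,240), which I'll leave alone. There are two purple/blue candidates: (355,200), thin and in the row next to red, and (220,240), blue and standing alone. The first fits the description.

```bash
python3 - <<'E'
from h import *
c=snap('top'); P=pts(c)
im=c['img'][145:260,270:420,::-1]
cv2.imwrite('pics/crop1.png',cv2.resize(im,None,fx=5,fy=5,interpolation=cv2.INTER_CUBIC)[:575])
print('scanlines across row (col: x y z)')
for r in (190,215):
    for u in range(284,412,3): print(r,u,P[r,u].round().astype(int),c['img'][r,u])
hsv=cv2.cvtColor(c['img'],cv2.COLOR_RGB2HSV)
h,w=hsv.shape[:2]
uu,vv=np.meshgrid(np.arange(w),np.arange(h))
for name,lo,hi,box in (('wood',(15,60,120),(32,255,255),(355,410,150,240)),('blue',(95,60,40),(125,255,255),(285,340,160,255)),('lookalike',(105,150,80),(130,255,255),(180,255,220,260))):
    m=(cv2.inRange(hsv,lo,hi)>0)&(uu>=box[0])&(uu<box[1])&(vv>=box[2])&(vv<box[3])&(c['depth']>0)
    Q=P[m]; print(name,len(Q),np.percentile(Q,[2,25,50,75,98],axis=0).round())
    zt=np.percentile(Q[:,2],60); 
    T=Q[Q[:,2]>np.percentile(Q[:,2],95)-6] ; print(' top', len(T), cv2.minAreaRect(T[:,:2].astype(np.float32)),T[:,2].mean())
# wide obstacle map: max height per 20mm cell near row
E
```

```text
scanlines across row (col: x y z)
190 284 [595 212   0] [99 58 46]
190 287 [595 206  -2] [109  65  51]
190 290 [595 200  -3] [108  65  51]
190 293 [595 193  -1] [106  67  59]
190 296 [583 184  56] [ 76  83 100]
190 299 [582 178  60] [ 78  85 103]
190 302 [568 170 129] [156 150 142]
190 305 [567 164 131] [249 245 234]
190 308 [566 159 136] [182 172 161]
190 311 [567 154 129] [117 111 109]
190 314 [569 148 120] [115 111 108]
190 317 [571 143 111] [115 110 107]
190 320 [573 138 102] [118 112 108]
190 323 [575 132  88] [124 118 113]
190 326 [576 126  83] [119 111 108]
190 329 [579 121  72] [136 130 123]
190 332 [580 115  67] [150 143 136]
190 335 [582 109  53] [112 105  99]
190 338 [585 102  40] [82 73 68]
190 341 [587  96  29] [84 74 69]
190 344 [589  89  18] [83 73 67]
190 347 [591  83  11] [76 60 62]
190 350 [576  81  80] [70 49 57]
190 353 [568  78 118] [251 247 242]
190 356 [569  73 116] [251 248 240]
190 359 [567  68 125] [135  92  84]
190 362 [567  63 124] [213 198 180]
190 365 [567  57 124] [144 101  80]
190 368 [561  55 152] [240 205 146]
190 371 [562  49 148] [254 240 181]
190 
[... 1985 characters left out ...]
  76]
wood 2032 [[500. -27.  11.]
 [526.  -5.  13.]
 [558.  13.  15.]
 [590.  45. 140.]
 [620.  59. 152.]]
 top 488 ((558.6381225585938, 49.55311584472656), (118.49224853515625, 14.11147403717041), 6.040957927703857) 149.61370174995986
blue 652 [[476. 124.  41.]
 [485. 141.  52.]
 [496. 160.  56.]
 [519. 175.  59.]
 [610. 184.  61.]]
 top 403 ((549.2601318359375, 155.11471557617188), (139.4269561767578, 53.57077407836914), 5.6206135749816895) 58.04465856545119
lookalike 568 [[471. 285.  30.]
 [478. 302.  70.]
 [484. 322. 105.]
 [490. 342. 115.]
 [498. 361. 119.]]
 top 252 ((485.6180725097656, 325.04010009765625), (10.566113471984863, 82.72196197509766), 16.840505599975586) 115.38292525850927
```

View pics/crop1.png

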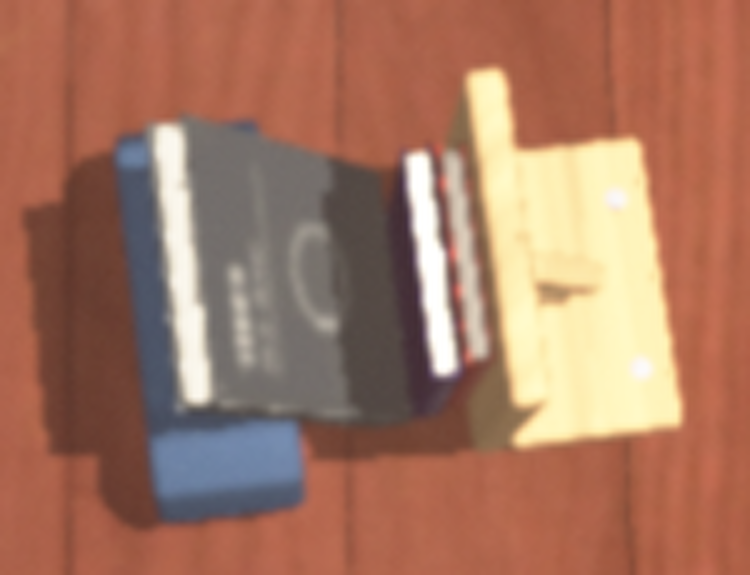

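The crop confirms the purple book in the row (crop x≈430) between grey and red, so the lone blue book at (220,240) is the look-alike. The panel, dispenser and book measurements agree with the given sizes. Next I'll push the book upright.

```bash
cat >> h.py <<'E'
a=np.radians(6.0)
E_=np.array([np.cos(a),np.sin(a),0]); D=np.array([-np.sin(a),np.cos(a),0]); O=np.array([557.9,56.5,0])
R=np.column_stack([D,E_,[0,0,-1]])
def at(t,s,z): return O+t*E_+s*D+np.array([0,0,z])
def row(P): return np.stack([(P-O)@E_,(P-O)@D,P[...,2]],-1)
E
python3 - <<'E'
from h import *
print(ik(at(5,150,200),R), current_q().round(2))
grip(0); print(current_grip_width())
reach(at(5,150,200),R)
move_straight(at(5,145,92),rate=120)
f0=np.array(current_wrist_force())
hit=move_straight(at(5,46,92),rate=40,force_limit=6)
print(hit,row(np.array(current_ee_pos())),np.array(current_wrist_force())-f0,current_clock())
wait(.5); print(np.array(current_wrist_force())-f0)
snap('side','side1.png')
c=snap('top','top1.png');
E
python3 -c "
import cv2;a=cv2.imread('pics/side1.png')[110:260,240:420];b=cv2.imread('pics/top1.png')[110:260,260:420]
import numpy as np
b=cv2.resize(b,(720,600))[:, :];a=cv2.resize(a,(720,600))
cv2.imwrite('pics/m1.png',np.hstack([cv2.resize(a,(400,333)),cv2.resize(b,(400,333))]))"
```

```text
[ 2.63433068e-01  1.72377991e-01  1.33762004e+00 -4.44089210e-16
  1.63159462e+00  1.58713313e-01] [ 1.23  0.09  1.37  0.    1.68 -0.1 ]
0.1875169871305036
True [  5.19159954 120.80172543  92.60059801] [-1.46039013  1.90919865  2.46772453] 4.875
[-2.75841649  2.86608875  4.33161977]
```

View pics/m1.png

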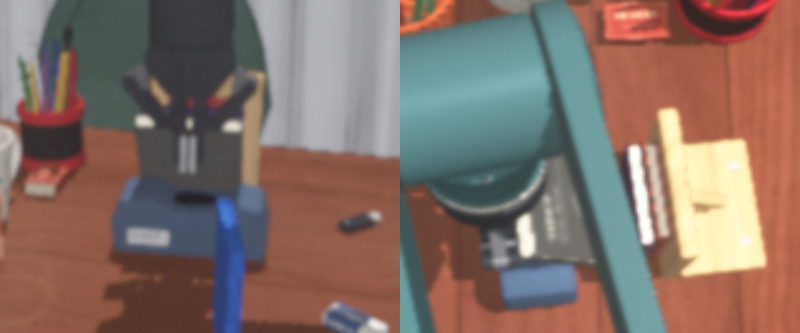

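The side view shows the shut fingers at (188,150) in the montage, touching the grey book's top edge at mid-width. Nothing else has moved. The stop was only first contact, so I'll continue with a higher force limit.

```bash
python3 - <<'E'
from h import *
for s in (100,80,65,55,46):
    hit=move_straight(at(5,s,92),rate=40,force_limit=12)
    print(s,hit,row(np.array(current_ee_pos())).round(1),np.array(current_wrist_force()).round(1),current_clock())
    if hit: break
wait(.4); print(np.array(current_wrist_force()).round(1))
snap('side','side2.png');snap('top','top2.png')
E
python3 -c "
import cv2;a=cv2.imread('pics/side2.png')[110:260,240:420];b=cv2.imread('pics/top2.png')[110:260,260:420]
import numpy as np
cv2.imwrite('pics/m2.png',np.hstack([cv2.resize(a,(400,333)),cv2.resize(b,(400,333))]))"
```

```text
100 True [  5.8 117.6  94.3] [-0.3  2.1  3. ] 5.7833
[0.7 2.2 2.8]
```

View pics/m2.png

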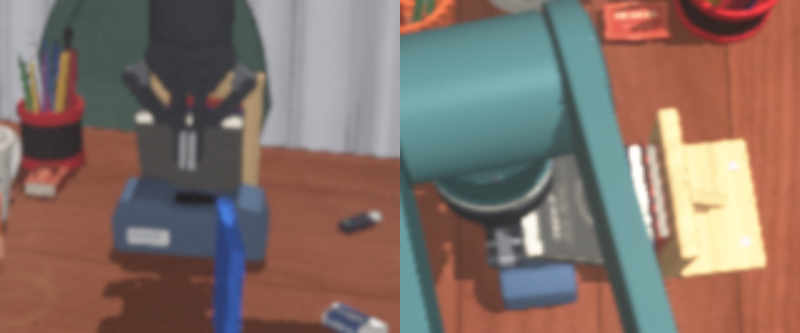

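The book has only just begun to move; the stop came from a brief force peak. I'll go on in small steps, reading the force after each one.

```bash
python3 - <<'E'
from h import *
s=117
while s>46:
    s-=4
    move_straight(at(5,s,94),rate=40)
    F=np.array(current_wrist_force())
    print(s,row(np.array(current_ee_pos())).round(1),F.round(1),current_clock())
    if np.linalg.norm(F)>15: break
E
```

```text
113 [  6.1 113.8  96.1] [-0.5  4.6  7.4] 6.5667
109 [  6.5 110.6  97.5] [-2.4  4.9 11.6] 6.8167
105 [  6.9 107.2  98.9] [-3.6  6.5 16.3] 7.0667
```

The upward force is growing, so the book's edge is catching under the thicker part of the finger. I'll back off gently and push again with the fingertip higher, rising along with the book's top.

```bash
python3 - <<'E'
from h import *
move_straight(at(5,132,94),rate=25)
move_straight(at(5,132,118),rate=80)
F0=np.array(current_wrist_force()); print(F0.round(1),row(np.array(current_ee_pos())).round(1))
s=124
while s>46:
    move_straight(at(5,s,118+10*np.clip((124-s)/60,0,1)),rate=40)
    F=np.array(current_wrist_force())
    print(s,row(np.array(current_ee_pos())).round(1),F.round(1),current_clock())
    if np.linalg.norm(F-F0)>9: break
    s-=5
snap('side','side3.png');snap('top','top3.png')
E
python3 -c "
import cv2;a=cv2.imread('pics/side3.png')[110:260,240:420];b=cv2.imread('pics/top3.png')[110:260,260:420]
import numpy as np
cv2.imwrite('pics/m3.png',np.hstack([cv2.resize(a,(400,333)),cv2.resize(b,(400,333))]))"
```

```text
[ 0.2 -0.1  0.5] [  5.7 132.  119.3]
124 [  4.7 123.7 117.5] [-0.2  0.1 -0.8] 9.1
119 [  5.  118.7 118.8] [-0.2  0.5  0.2] 9.375
114 [  5.  113.7 119.7] [ 0.3 -0.2 -0.1] 9.65
109 [  5.  108.7 120.6] [ 0.7 -0.1 -0.4] 9.925
104 [  5.  103.7 121.4] [ 1.4 -0.6 -1.1] 10.2
99 [  5.   98.7 122.2] [-0.3 -0.1  0.5] 10.475
94 [  5.1  93.7 123.1] [ 0.1 -0.2 -0.3] 10.75
89 [  5.1  88.7 123.9] [ 0.2  0.2 -0.2] 11.025
84 [  5.   83.7 124.7] [ 0.1  0.2 -0.2] 11.3
79 [  5.   78.7 125.5] [-0.8  0.6  0.4] 11.575
74 [  5.1  73.7 126.4] [-0.  -0.5  0.3] 11.85
69 [  5.   68.7 127.2] [-0.3  1.1  0.2] 12.125
64 [  5.1  63.7 128.1] [ 0.7 -0.  -0.2] 12.4
59 [  5.   58.7 128. ] [-0.7  0.5 -0.2] 12.675
54 [  5.   53.7 128. ] [ 0.9 -0.7  0.1] 12.95
49 [  5.   49.  128.1] [-0.3  2.1  0.8] 13.225
```

View pics/m3.png

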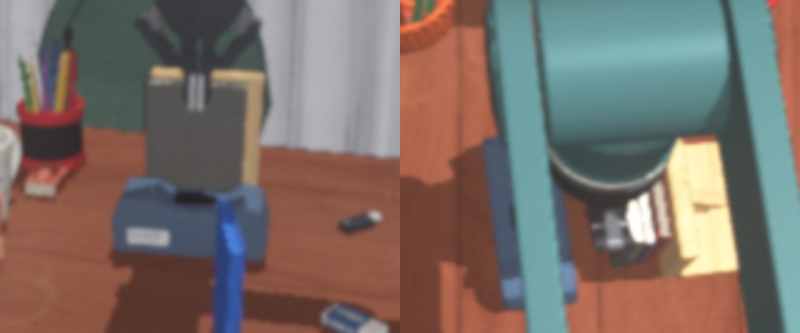

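The montage shows the grey book upright against the row (side ≈(195,130)), with the dispenser still in place at (190,215). I'll press a little more, hold, back off and measure.

```bash
python3 - <<'E'
from h import *
print(move_straight(at(5,46.5,128),rate=15,force_limit=6),row(np.array(current_ee_pos())).round(1),current_wrist_force())
wait(.5)
move_straight(at(5,75,128),rate=30)
move_straight(at(5,190,170),rate=150)
c=snap('top','top4.png'); Q=row(pts(c)); d=snap('side','side4.png'); S=row(pts(d))
np.savez('m.npz',Q=Q,ci=c['img'],S=S,di=d['img'])
def show(Q,name):
    m=(abs(Q[...,0])<110)&(Q[...,1]>-10)&(Q[...,1]<150)
    for z0,z1 in ((5,15),(20,30),(35,47),(53,64),(70,80),(95,105),(115,122),(123,130),(140,147),(147,156)):
        k=m&(Q[...,2]>z0)&(Q[...,2]<z1)&(Q[...,2]!=0)
        if k.sum()>8: print(name,z0,k.sum(),'t',np.percentile(Q[k][:,0],[2,50,98]).round(),'s',np.percentile(Q[k][:,1],[2,25,50,75,98]).round())
show(Q,'top');show(S,'side')
for im,W,n in((c['img'],Q,'top'),(d['img'],S,'side')):
    hsv=cv2.cvtColor(im,cv2.COLOR_RGB2HSV)
    k=(cv2.inRange(hsv,(95,60,40),(125,255,255))>0)&(abs(W[...,0])<110)&(W[...,1]>40)&(W[...,1]<150)&(W[...,2]>20)
    k=k&((W[...,2]>50) if n=='top' else (W[...,2]<47))
    T=W[k]; print(n,'disp',len(T),cv2.minAreaRect(T[:,:2].astype(np.float32)),np.percentile(T,[1,50,99],axis=0).round())
    if n=='side': print('fit s(t)',np.polyfit(T[:,0],T[:,1],1))
print(current_clock())
E
python3 -c "
import cv2;a=cv2.imread('pics/side4.png')[110:260,240:420];b=cv2.imread('pics/top4.png')[110:260,260:420]
import numpy as np
cv2.imwrite('pics/m4.png',np.hstack([cv2.resize(a,(400,333)),cv2.resize(b,(400,333))]))"
```

```text
True [  4.8  48.9 127.7] [-0.3751811   0.21109218  0.57490357]
top 5 37 t [-74. -41.  64.] s [-9.  5. 31. 41. 88.]
top 20 46 t [-74. -39.  57.] s [-1. 12. 39. 41. 95.]
top 35 130 t [-73. -42.  80.] s [ -1.  41.  77.  94. 121.]
top 53 1138 t [-64.  35.  71.] s [ 41.  83.  96. 108. 126.]
top 70 39 t [-59. -34.  57.] s [-2. 10. 41. 41. 41.]
top 95 56 t [-60. -37.  57.] s [-7.  0. 30. 41. 41.]
top 115 315 t [-45.  -5.  42.] s [-0.  7. 13. 19. 41.]
top 123 174 t [-59.  -1.  48.] s [-2.  1.  5. 10. 41.]
top 140 291 t [-56.   3.  58.] s [-2. 27. 31. 35. 41.]
top 147 708 t [-55.   3.  56.] s [-10.  -5.  -1.  33.  41.]
side 5 226 t [-71.  14.  75.] s [124. 126. 127. 128. 129.]
side 20 246 t [-73.  12.  74.] s [ -2. 126. 127. 128. 129.]
side 35 486 t [-73.  -1.  74.] s [ -3.  40. 126. 127. 129.]
side 53 684 t [-66.  23.  68.] s [ -3.  40.  91. 115. 128.]
side 70 201 t [-57.  -0.  56.] s [-3. 38. 39. 40. 42.]
side 95 212 t [-58.  -3.  56.] s [-4. 38. 39. 40. 42.]
side 115 122 t [-58. -11.  58.] s [-3. 38. 39. 40. 42.]
side 123 113 t [-59. -17.  58.] s [-4. 38. 39. 40. 42.]
side 140 162 t [-58. -17.  58.] s [-4. -1. 38. 39. 42.]
side 147 180 t [-52. -15.  56.] s [-8. -2. 25. 39. 41.]
top disp 1242 ((-18.751052856445312, 103.91842651367188), (182.34991455078125, 62.62456512451172), 0.785825252532959) [[-90.  74.  50.]
 [ 26.  99.  57.]
 [ 71. 126. 532.]]
side disp 517 ((1.8043594360351562, 125.7015380859375), (8.743699073791504, 144.6826171875), 89.7261962890625) [[-70. 124.  21.]
 [  1. 127.  36.]
 [ 74. 130.  47.]]
fit s(t) [-7.93043379e-04  1.26876509e+02]
16.1083
```

View pics/m4.png

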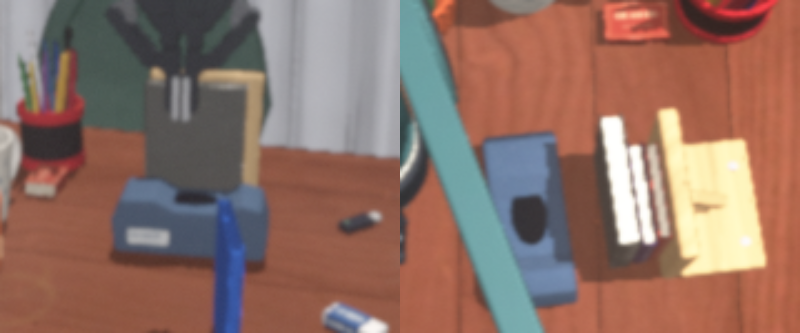

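The grey cover is at s≈40 mm at every height (limit 51) and upright. The dispenser is centred and square with its outer flank at s≈127 mm, and the look-alike is untouched. Next I'll push the dispenser about 29 mm.

```bash
python3 - <<'E'
from h import *
move_straight(at(2,165,120),rate=150)
move_straight(at(2,165,28),rate=100)
wait(.2);F0=np.array(current_wrist_force())
move_straight(at(2,140,28),rate=60)
s=140
while s>104:
    s-=5 if s>115 else 1.5
    move_straight(at(2,s,28),rate=25)
    F=np.array(current_wrist_force())-F0
    print(s,row(np.array(current_ee_pos())).round(1),F.round(1),current_clock())
    if np.linalg.norm(F)>11: break
c=snap('side','side5.png'); S=row(pts(c))
hsv=cv2.cvtColor(c['img'],cv2.COLOR_RGB2HSV)
k=(cv2.inRange(hsv,(95,60,40),(125,255,255))>0)&(abs(S[...,0])<80)&(S[...,1]>70)&(S[...,1]<135)&(S[...,2]>10)&(S[...,2]<47)
T=S[k]; print(len(T),np.percentile(T,[2,50,98],axis=0).round(),np.polyfit(T[:,0],T[:,1],1))
k=(abs(S[...,0])<50)&(S[...,1]>20)&(S[...,1]<60)&(S[...,2]>65)&(S[...,2]<140); T=S[k]
print('grey',np.median(T[:,1]),np.polyfit(T[:,2],T[:,1],1))
E
```

```text
135 [  2.1 135.4  28. ] [-0.4  1.8 -0.3] 18.8167
130 [  2.  129.6  28. ] [-0.8  1.8 -0.2] 19.1667
125 [  2.  124.4  27.9] [ 0.4  1.  -0.5] 19.5167
120 [  2.  119.5  27.9] [-0.3  1.  -0.1] 19.8667
115 [  2.  114.5  28. ] [-0.4  0.9 -0.6] 20.2167
113.5 [  2.  113.5  28. ] [-0.5  2.6 -0.2] 20.4667
112.0 [  2. 112.  28.] [-0.1  3.4 -0.4] 20.7167
110.5 [  2.  110.4  28. ] [-1.2  2.   0.7] 20.9667
109.0 [  2.  109.   28.1] [ 0.1  3.5 -0.6] 21.2167
107.5 [  2.  107.5  28. ] [-1.  4.  1.] 21.4667
106.0 [  1.9 107.2  28.1] [-1.8  6.5  0.1] 21.7167
104.5 [  1.8 107.2  28.2] [-2.  10.1  1. ] 21.9667
103.0 [  1.7 107.2  28.2] [-1.9 13.8  0.3] 22.2167
493 [[-70.  92.  11.]
 [-14.  94.  33.]
 [ 73.  97.  46.]] [1.86722526e-03 9.44459022e+01]
grey 36.29155949040923 [-2.62736840e-03  3.65057754e+01]
```

The push stalled firmly at 107.2 mm with the flank square. The gap is about 0 mm: outer flank 94.5, less 58, against a cover at 36.4. I'll back away and check.

```bash
python3 - <<'E'
from h import *
move_straight(at(2,112,28),rate=20)
move_straight(at(2,165,28),rate=80)
move_straight(at(2,190,200),rate=150)
wait(.5)
snap('side','side6.png');snap('top','top6.png'); print(current_clock(),np.array(current_wrist_force()).round(1))
a=cv2.imread('pics/side6.png')[110:290,240:420];b=cv2.imread('pics/top6.png')[110:260,260:420]
cv2.imwrite('pics/m6.png',np.hstack([cv2.resize(a,(400,400)),cv2.resize(b,(400,400))]))
E
```

```text
25.5917 [ 0.  -0.3 -0.3]
```

View pics/m6.png

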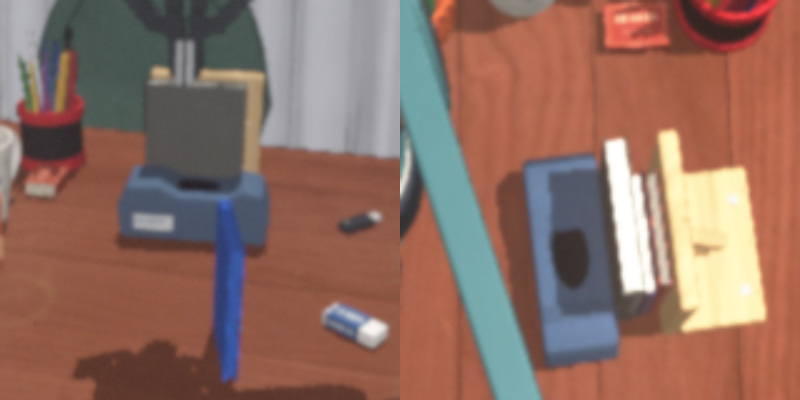

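The picture shows the dispenser (575,260) snug and square against the upright grey book (620,215). The purple and red books are standing, the bystanders are untouched and the arm is clear.

```bash
python3 -c "
from station import *
print(sign_off())"
```

```text
the job is handed in; nothing more can be done
None
```

I've handed the job in: the grey book stands upright against the purple and red books, the dispenser is snug and square against it, nothing else was disturbed in the last pictures, and it took about 26 s of the allowed 56 s.

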